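Turn the vial carousel to its index arrow

TASK

Of the two white vial carousels on the bench, turn the one with a notch cut in its rim, pushing its rim tabs round, until the notch faces the small metal arrow on its base. Leave the carousel without a notch as it is.

Things in the scene. Friction and masses are not known exactly. Their poses are not given: they have to be found in the camera images.
- station: Fixed round dark steel base of the notched carousel, 240 mm across, 12 mm thick, on the bench. Origin on the turning axis at bench level, z up, x axis from the turning axis to the metal arrow. The arrow lies 86 to 118 mm from the axis, its top 20 mm above the bench; disc and tabs pass over it. Nothing else within 120 mm of the axis stands higher, but for the carousel.
- carousel: Notched white disc, 164 mm across, 30 to 46 mm above the bench; turns either way without stops, stays where left (friction 0.12 N m). Origin on the axis at its underside; x axis to the notch, z up. 4 rim tabs at 45, 135, 225, 315 degrees from the notch reach 105 mm from the axis, 10 mm thick along the rim, 30 to 50 mm above the bench. 6 fixed vials within 53 mm of the axis, tops at 78 mm.
- notch (a point): Point in the mouth of the notch, 80 mm from the turning axis of the notched carousel, level with the disc's top (46 mm above the bench). The notch is cut right through the rim, 28 mm wide and 20 mm deep.
- spare_tab (a point): Outer end of one tab of the other carousel, 105 mm from that carousel's axis and 50 mm above the bench. That carousel is of the same size, with the same four tabs, vials and base, but has no notch and no arrow; it must not be turned.

How it is judged:
By the outcome, as a careful person would: the job done as asked, in the order asked, and still so for the second after the job is handed in, with the robot touching nothing.
It also fails if it takes over 42 s, if anything falls off the work surface, if the arm or the gripper's body presses on something with over 40 N, if the wrist force passes 120 N, or if a joint passes its speed limit or range.

ROBOT

A 6-joint arm with a two-finger parallel gripper is mounted at the origin on the work surface. World frame = base frame: x ahead of the robot, y to its left, z up, the work surface at z = 0. Lengths are in mm, angles in degrees, forces in N, time in s.
With the tool pointing down it reaches from about 350 to 850 mm from the base axis. Payload 8.1 kg.
Tool frame: the origin (TCP) lies midway between the tips of the shut fingers; the grasp point (between the pads) lies 19 mm behind it; z points along the fingers, y is the line along which they close (so a half turn about z gives the same grasp; the last joint's range is limited). The gripper opens to 85 mm and grips with 20 to 120 N. Pads are 22 mm wide; open, the fingers measure 114 mm over their backs; the gripper's body (76 mm by 85 mm) begins 54 mm behind the grasp point. The pads swing forward as they close: fully open they stand 13 mm farther back than shut.
Start: joints at [-78.461, 7.471, 85.268, -0, 87.261, -4.893], TCP at [169.751, -575.491, 231.292] pointing down, gripper open.
Joint ranges: [-169.43, 169.43], [-51.17, 129.36], [1.28, 143.12], [-76.62, 256.62], [0, 156.53], [-152.29, 152.29]. Speed limits (degrees/s): [136.94, 136.94, 159.86, 180, 180, 180].

INTERFACE

Orientations are given as [roll, pitch, yaw] about the fixed x, y, z axes, in that order (R = Rz(yaw) Ry(pitch) Rx(roll)).
In Python, from bench import r gives the robot as it stands.
- The arm moves only by the tool apply_moves, never from a script. Its argument "steps" is a list of rows, each a list of 7 numbers: the opening, from -1 (shut) to 1 (fully open), then the shift along the tool's x, y, z in mm, then the turn, a rotation vector about the tool's x, y, z in units of 5 degrees (1.0 is 5 degrees). A call has exactly 8 rows; each row shifts and turns the commanded pose from where the row before left it, along the tool's axes as they then stand; what a row does not reach is not made up. A row lasts 1/10 s, in which the tool goes at most 50 mm and 8.59 degrees, less where a joint would pass 70% of its speed; a pose out of reach is approached as far as the arm can. A call is refused whole if a number of a shift passes 50 or a number of a turn 1, either way. A call with a gripper value outside its range is refused whole. The fingers move at their own pace and stop on an object; "squeeze" is the grip in N (left out, the last holds). Time passes only in rows, so rows that do not move let the fingers close, or fill a call up. It gives the time, the measured TCP pose, the force, the opening and the grip force at its end, in the units of the state.
- r.sense(): the state, without advancing time (a new reading comes with each control period).
- r.snapshot(name): name is "scene" or "top" or "wrist"; returns a dict with "color" (400x640x3 uint8, blue, green, red), "depth" (400x640 float32, mm along the optical axis (not along the pixel's ray), 0 where there is no reading), "mtx" (3x3 intrinsics, pixels), "T" (4x4, takes a point from camera to world coordinates); the wrist camera has in their place "hand_eye" (4x4, takes a point from camera to tool coordinates, whose origin is the TCP and whose axes are the flange's). Camera axes: x right, y down, z forward; pixel columns grow to the right and rows downward; lengths in mm; the calibration is good to about 2 mm. The wrist camera is an equidistant fisheye: a pixel r from the principal point sees the ray r / f radians off the axis. A picture is of the moment at which its call begins: read the wrist's pose just before it.
- r.hand_in(): hands the job in; it is judged then, once.
The state is a dict: "time": time; "joint_pos": joint angles; "qd": joint speeds; "joint_efforts": joint torques, N m; "tool_pos": TCP position; "tcp_rot": TCP orientation; "ft_force": force on the tool from outside, world axes, zero at the start; "wrist_torque": the same for the moment, N m; "finger_gap": finger opening in mm; "grip_force": force on a finger pad.
Only numpy, scipy, OpenCV 4.12 (cv2) and the standard library are available. Lean on these libraries where they do the work, as an engineer would, in place of code of your own. Each camera call takes 0.05 s, during which the arm holds its last target. There are 200 camera calls.

## Working session

There is one attempt and no reset: what is moved stays moved. The work goes in short steps, Python scripts to look and compute and a tool call to move; the robot and the scene stay as the last step left them, time stands still between calls to the robot, and variables do not carry over. Pictures are saved under pics/ and viewed, at most 10 in all, crops included, and the job is handed in when it is done.

Besides the shell and the picture viewer there is one more tool, called after ">>>" as name(argument=value, ...) on one line, values as JSON. apply_moves: Moves the arm, as the interface text tells. Its arguments: {"type":"object","properties":{"steps":{"type":"array"},"squeeze":{"type":"number"}},"required":["steps"]}

```bash
mkdir -p pics; python3 - <<'E'
from bench import r
import cv2,numpy as np
s=r.sense(); print(s['time'],s['tool_pos'],s['tcp_rot'],s['finger_gap'])
for n in("top","scene"):
    d=r.snapshot(n); cv2.imwrite(f'pics/{n}1.png',d['color']); np.savez(f'pics/{n}1.npz',**d); print(d['mtx'],d['T'])
E
```

```text
0.0 [ 169.63387277 -574.93234036  230.21408015] [-1.79891621e+02 -1.19379922e-02  1.64325222e+01] 85.57949847620631
[[445.48193923   0.         323.07747831]
 [  0.         445.48193923 198.17558404]
 [  0.           0.           1.        ]] [[ 1.43545055e-02 -9.90828632e-01  1.34359853e-01  4.02518006e+02]
 [-9.99341316e-01 -1.86955386e-02 -3.11032237e-02  4.41284435e+01]
 [ 3.33298944e-02 -1.33824881e-01 -9.90444355e-01  9.31211509e+02]
 [ 0.00000000e+00  0.00000000e+00  0.00000000e+00  1.00000000e+00]]
[[493.06850166   0.         323.48690271]
 [  0.         493.06850166 198.24303615]
 [  0.           0.           1.        ]] [[-7.47338659e-01  4.25817348e-01 -5.10063245e-01  1.00752982e+03]
 [ 6.64282228e-01  4.61922723e-01 -5.87670418e-01  5.44277651e+02]
 [-1.46304558e-02 -7.78014771e-01 -6.28075605e-01  6.42136831e+02]
 [ 0.00000000e+00  0.00000000e+00  0.00000000e+00  1.00000000e+00]]
```

View pics/top1.png

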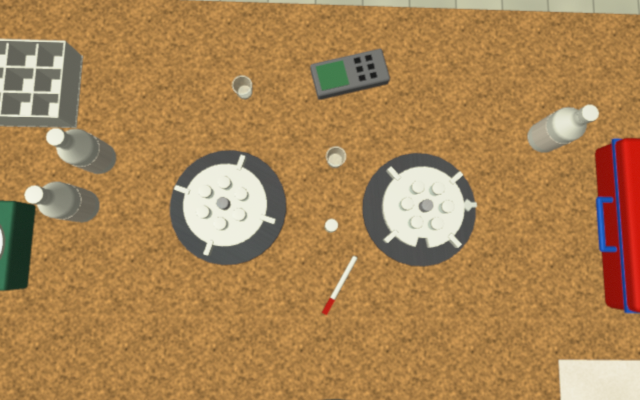

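View pics/scene1.png

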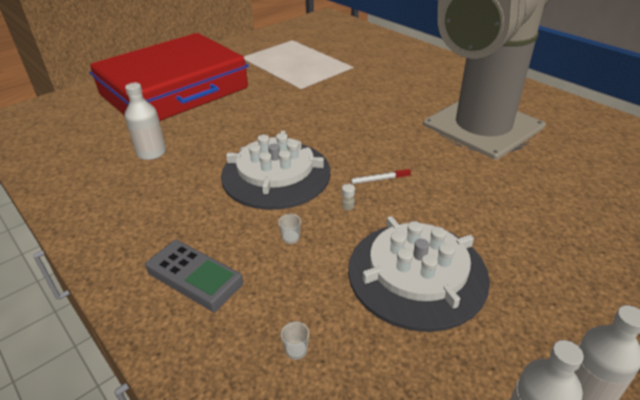

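The top view shows the notched carousel on the right: axis near (422,208), notch near (421,243), arrow near (469,205). The tabs are near (393,173), (457,178), (389,239) and (456,242). I'll enlarge this area and measure.

```bash
cat > h.py <<'E'
import numpy as np
def on_plane(d,uv,z):
    K,T=d['mtx'],d['T']; p=np.c_[np.atleast_2d(uv),np.ones(len(np.atleast_2d(uv)))]
    w=(T[:3,:3]@np.linalg.solve(K,p.T)).T
    return T[:3,3]+w*((z-T[2,3])/w[:,2])[:,None]
E
python3 - <<'E'
import numpy as np,cv2
from h import *
d=dict(np.load('pics/top1.npz'))
c=d['color'][140:275,350:490]
cv2.imwrite('pics/crop1.png',cv2.resize(c,None,fx=5,fy=4.4444 and 5,interpolation=cv2.INTER_CUBIC)[:600])
g=d['color'].astype(int).max(2); 
sub=np.zeros_like(g); sub[140:280,350:490]=1
m=((d['color'].max(2)<100)&(sub>0)).astype(np.uint8)
cs,_=cv2.findContours(m,cv2.RETR_EXTERNAL,cv2.CHAIN_APPROX_NONE); k=max(cs,key=cv2.contourArea)
k=cv2.convexHull(k)[:,0].astype(float)
P=on_plane(d,k,12)[:,:2]
(x,y),rad=cv2.minEnclosingCircle(P.astype(np.float32)); e=cv2.fitEllipse(P.astype(np.float32)); print('base',x,y,rad,e)
w=((d['color'].min(2)>150)&(sub>0)).astype(np.uint8)
w=cv2.morphologyEx(w,cv2.MORPH_OPEN,cv2.getStructuringElement(2,(25,25)))
print(on_plane(d,[[469,205]],20),on_plane(d,[[421,243]],46),on_plane(d,[[393,173],[457,178],[389,239],[456,242]],50))
E
```

```text
base 509.4543762207031 -185.40673828125 118.76412200927734 ((509.27362060546875, -185.33287048339844), (235.5547332763672, 236.94989013671875), 36.91848373413086)
[[ 517.52046507 -288.89016524   20.        ]] [[ 436.10963396 -180.28885716   46.        ]] [[ 576.12632121 -124.33745373   50.        ]
 [ 568.51926796 -254.93968497   50.        ]
 [ 442.86455819 -115.46074803   50.        ]
 [ 439.02869384 -249.52316805   50.        ]]
```

View pics/crop1.png

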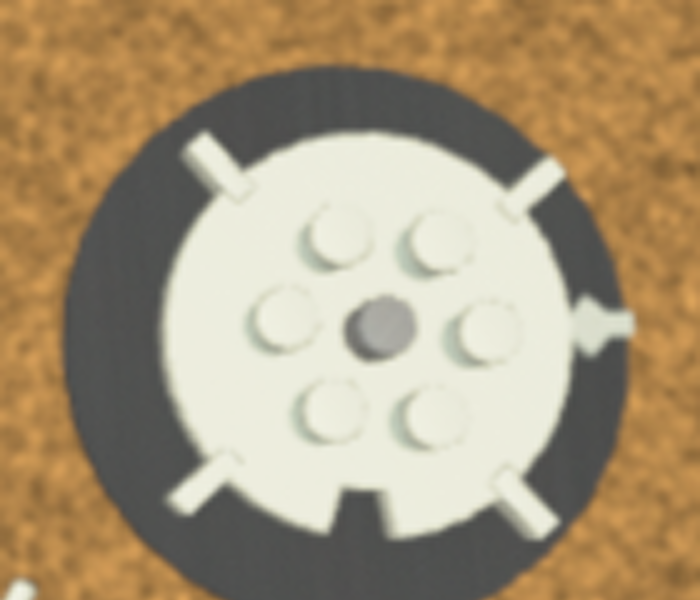

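Crop (5x, offset 350,140): the arrow lies along the row at about 324 from x=575 to 633. The notch mouth is near (362,533). The tab ends are at TL (203,140), TR (556,165), BL (180,503) and BR (548,527).

```bash
python3 - <<'E'
import numpy as np
from h import *
d=dict(np.load('pics/top1.npz'))
f=lambda c:np.array(c)/5.+[349.6,139.6]
t=on_plane(d,f([[203,140],[556,165],[548,527],[180,503]]),50)[:,:2]
C=t.mean(0); print('axis from tabs',C,np.linalg.norm(t-C,axis=1))
a=np.degrees(np.arctan2(*(t-C).T[::-1])); print('tabs',a)
for n,p,z in(('arrow end',(633,323),20),('arrow head',(590,325),20),('notch mouth',(361,533),46),('notch in',(365,490),46),('hub',(386,328),78)):
    q=on_plane(d,f([p]),z)[0,:2]
    for c in (C,(509.3,-185.3)): v=q-c; print(n,q,np.hypot(*v),np.degrees(np.arctan2(v[1],v[0])))
# other carousel tabs
t=on_plane(d,[[241,157],[176,189],[207,253],[274,220]],50)[:,:2];print(t,t.mean(0),np.linalg.norm(t-t.mean(0),axis=1))
h=np.load('pics/top1.npz')
E
```

```text
axis from tabs [ 510.13659561 -186.55706776] [102.62939518 103.48383556 103.52152339 104.54948495]
tabs [  41.38522052  -47.65751322 -138.01885112  131.84685012]
arrow end [ 519.48044456 -304.12916621] 117.9428075236761 -85.45606272060577
arrow end [ 519.48044456 -304.12916621] 119.26446324757494 -85.10325895742527
arrow head [ 518.3062983  -285.96430933] 99.74238677101046 -85.30175202424854
arrow head [ 518.3062983  -285.96430933] 101.06639690188915 -84.88743725017041
notch mouth [ 429.7859058  -181.79785512] 80.4915117157357 176.6103018152489
notch mouth [ 429.7859058  -181.79785512] 79.5911816462608 177.4780757925442
notch in [ 446.90131289 -183.6738668 ] 63.30097810024542 177.38941761761077
notch in [ 446.90131289 -183.6738668 ] 62.41987233593092 178.50718837224622
hub [ 508.28508123 -184.66389201] 2.6480596561955383 134.36258471959522
hub [ 508.28508123 -184.66389201] 1.197786913742496 147.92226066052356
[[602.44532306 182.68079864]
 [534.89821926 308.14814741]
 [410.04996578 241.08280238]
 [476.69891365 112.88321032]] [506.02310544 211.19873969] [100.55106669 101.15809338 100.51816124 102.5955727 ]
```

```bash
cat >> h.py <<'E'
from scipy.spatial.transform import Rotation as Ro
def plan(tp,trpy,n,op):
    "rows in tool axes from the present pose to a target, n equal world steps"
    from bench import r
    s=r.sense(); p=np.array(s['tool_pos']); R=Ro.from_euler('xyz',s['tcp_rot'],degrees=True); G=Ro.from_euler('xyz',trpy,degrees=True)
    rv=(R.inv()*G).as_rotvec()/n; dp=(np.array(tp)-p)/n
    for i in range(n):
        print([op]+[round(x,1) for x in R.inv().apply(dp)]+[round(x,2) for x in np.degrees(rv)/5]); R=R*Ro.from_rotvec(rv)
E
python3 -c "
from h import *
plan([435.5,-252.9,150],[180,0,42],12,-0.44)"
```

```text
[-0.44, np.float64(28.8), np.float64(-19.5), np.float64(6.7), np.float64(-0.0), np.float64(-0.0), np.float64(-0.43)]
[-0.44, np.float64(29.5), np.float64(-18.4), np.float64(6.7), np.float64(-0.0), np.float64(-0.0), np.float64(-0.43)]
[-0.44, np.float64(30.2), np.float64(-17.3), np.float64(6.7), np.float64(-0.0), np.float64(-0.0), np.float64(-0.43)]
[-0.44, np.float64(30.8), np.float64(-16.1), np.float64(6.7), np.float64(-0.0), np.float64(-0.0), np.float64(-0.43)]
[-0.44, np.float64(31.4), np.float64(-15.0), np.float64(6.7), np.float64(-0.0), np.float64(-0.0), np.float64(-0.43)]
[-0.44, np.float64(31.9), np.float64(-13.8), np.float64(6.7), np.float64(-0.0), np.float64(-0.0), np.float64(-0.43)]
[-0.44, np.float64(32.4), np.float64(-12.6), np.float64(6.7), np.float64(-0.0), np.float64(-0.0), np.float64(-0.43)]
[-0.44, np.float64(32.9), np.float64(-11.4), np.float64(6.7), np.float64(-0.0), np.float64(-0.0), np.float64(-0.43)]
[-0.44, np.float64(33.3), np.float64(-10.2), np.float64(6.7), np.float64(-0.0), np.float64(-0.0), np.float64(-0.43)]
[-0.44, np.float64(33.6), np.float64(-8.9), np.float64(6.7), np.float64(-0.0), np.float64(-0.0), np.float64(-0.43)]
[-0.44, np.float64(33.9), np.float64(-7.7), np.float64(6.7), np.float64(-0.0), np.float64(-0.0), np.float64(-0.43)]
[-0.44, np.float64(34.2), np.float64(-6.4), np.float64(6.7), np.float64(-0.0), np.float64(-0.0), np.float64(-0.43)]
```

>>> apply_moves(steps=[[-0.44,28.8,-19.5,6.7,0,0,-0.43],[-0.44,29.5,-18.4,6.7,0,0,-0.43],[-0.44,30.2,-17.3,6.7,0,0,-0.43],[-0.44,30.8,-16.1,6.7,0,0,-0.43],[-0.44,31.4,-15,6.7,0,0,-0.43],[-0.44,31.9,-13.8,6.7,0,0,-0.43],[-0.44,32.4,-12.6,6.7,0,0,-0.43],[-0.44,32.9,-11.4,6.7,0,0,-0.43]])

```text
time: 0.9
tool_pos: [347.1, -359.2, 177.1]
tcp_rot: [-180.0, 0.0, 33.7]
ft_force: [0.9, -0.3, -0.2]
finger_gap: 23.7
grip_force: 0.0
```

>>> apply_moves(steps=[[-0.44,33.3,-10.2,6.7,0,0,-0.43],[-0.44,33.6,-8.9,6.7,0,0,-0.43],[-0.44,33.9,-7.7,6.7,0,0,-0.43],[-0.44,34.2,-6.4,6.7,0,0,-0.43],[-0.44,0,0,0,0,0,0],[-0.44,0,0,0,0,0,0],[-0.44,0,0,0,0,0,0],[-0.44,0,0,0,0,0,0]])

```text
time: 1.7
tool_pos: [434.2, -254.0, 151.1]
tcp_rot: [180.0, 0.0, 42.1]
ft_force: [0.5, -0.5, -0.4]
finger_gap: 24.0
grip_force: 0.0
```

```bash
python3 - <<'E'
from h import *
from bench import r
import cv2
s=r.sense(); print(s['time'],s['tool_pos'],s['tcp_rot'],s['finger_gap'],s['joint_pos'])
d=r.snapshot('wrist'); cv2.imwrite('pics/w1.png',d['color']); np.savez('pics/w1.npz',pos=s['tool_pos'],rot=s['tcp_rot'],**d); print(d['mtx'],d['hand_eye'])
plan([435.5,-252.9,28],[180,0,42],6,-0.44)
E
```

```text
1.7 [ 434.24224224 -253.98269843  151.13804176] [1.79978399e+02 1.12539896e-02 4.21355041e+01] 23.991251840498457 [-3.61530530e+01 -4.64244749e+00  1.06073001e+02 -1.57171962e-02
  7.85505794e+01  1.17145582e+01]
[[309.70691629   0.         315.90271801]
 [  0.         309.70691629 202.67850255]
 [  0.           0.           1.        ]] [[-9.81449008e-04 -9.54159936e-01 -2.99295595e-01  7.65374317e+01]
 [ 9.99999144e-01 -6.77380395e-04 -1.11969216e-03 -9.63956694e-01]
 [ 8.65628435e-04 -2.99296438e-01  9.54159784e-01 -1.42986631e+02]
 [ 0.00000000e+00  0.00000000e+00  0.00000000e+00  1.00000000e+00]]
[-0.44, np.float64(0.3), np.float64(-0.0), np.float64(20.5), np.float64(0.0), np.float64(0.0), np.float64(0.0)]
[-0.44, np.float64(0.3), np.float64(-0.0), np.float64(20.5), np.float64(0.0), np.float64(0.0), np.float64(0.0)]
[-0.44, np.float64(0.3), np.float64(-0.0), np.float64(20.5), np.float64(0.0), np.float64(0.0), np.float64(0.0)]
[-0.44, np.float64(0.3), np.float64(-0.0), np.float64(20.5), np.float64(0.0), np.float64(0.0), np.float64(0.0)]
[-0.44, np.float64(0.3), np.float64(-0.0), np.float64(20.5), np.float64(0.0), np.float64(0.0), np.float64(0.0)]
[-0.44, np.float64(0.3), np.float64(-0.0), np.float64(20.5), np.float64(0.0), np.float64(0.0), np.float64(0.0)]
```

View pics/w1.png

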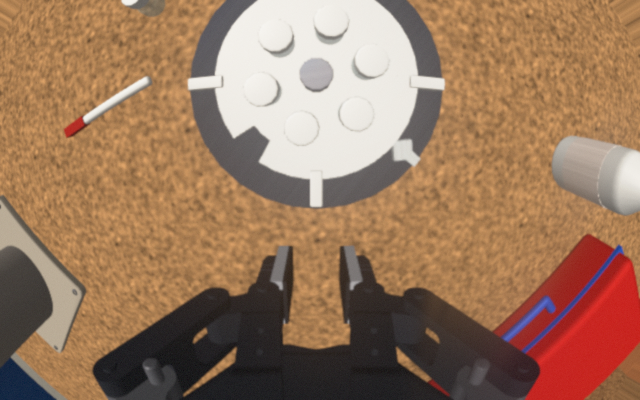

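The wrist view shows the tab at (316,190) centred between the fingers. The notch is near (250,148) and the arrow runs from (403,150) to (418,163). I'll compute angles from this view and, since the tab is lined up, descend.

```bash
cat >> h.py <<'E'
def wrist(d,uv,z):
    K,H=d['mtx'],d['hand_eye']; v=np.atleast_2d(uv)-K[:2,2]; v=v/K[0,0]; th=np.linalg.norm(v,axis=1)
    ray=np.c_[v/th[:,None]*np.sin(th)[:,None],np.cos(th)]
    R=Ro.from_euler('xyz',d['rot'],degrees=True).as_matrix()
    w=(R@H[:3,:3]@ray.T).T; o=R@H[:3,3]+d['pos']
    return (o+w*((z-o[2])/w[:,2])[:,None])[:,:2]
E
python3 - <<'E'
from h import *
d=dict(np.load('pics/w1.npz'))
C=np.array([509.8,-186])
for n,p,z in(('tabs',[[316,206],[189,83],[443,83]],50),('notch mouth',[[233,138],[260,163],[246.5,150.5]],46),('notch in',[[253,126],[270,141]],46),('arrow',[[403,150],[418,164]],20)):
    q=wrist(d,p,z); v=q-C; print(n,q.round(1),np.hypot(*v.T).round(1),np.degrees(np.arctan2(v[:,1],v[:,0])).round(1))
q=wrist(d,[[189,83],[443,83]],50); print('axis',q.mean(0))
E
```

```text
tabs [[ 431.3 -255.1]
 [ 439.9 -107.8]
 [ 578.7 -261.5]] [104.6 104.9 102.2] [-138.6  131.8  -47.6]
notch mouth [[ 428.2 -166.5]
 [ 427.  -197.1]
 [ 427.6 -181.8]] [83.9 83.5 82.3] [ 166.6 -172.4  177.1]
notch in [[ 446.5 -173. ]
 [ 446.3 -191.6]] [64.6 63.7] [ 168.4 -175. ]
arrow [[ 517.  -284.6]
 [ 518.  -304.6]] [ 98.9 118.9] [-85.8 -86. ]
axis [ 509.34353257 -184.62986715]
```

>>> apply_moves(steps=[[-0.44,1,0,20,0,0,0],[-0.44,1,0,20,0,0,0],[-0.44,0,0,20,0,0,0],[-0.44,0,0,20,0,0,0],[-0.44,0,0,20,0,0,0],[-0.44,0,0,20,0,0,0],[-0.44,0,0,3,0,0,0],[-0.44,0,0,0,0,0,0]])

```text
time: 2.55
tool_pos: [435.5, -251.9, 27.6]
tcp_rot: [-179.9, 0.0, 42.2]
ft_force: [-0.1, -1.2, 0.8]
finger_gap: 24.2
grip_force: 0.0
```

>>> apply_moves(steps=[[-0.44,0.4,8.7,0,0,0,-1],[-0.44,0.4,8.7,0,0,0,-1],[-0.44,0.4,8.7,0,0,0,-1],[-0.44,0.4,8.7,0,0,0,-1],[-0.44,0.4,8.7,0,0,0,-1],[-0.44,0.4,8.7,0,0,0,-1],[-0.44,0.4,8.7,0,0,0,-1],[-0.44,0.4,8.7,0,0,0,-1]])

```text
time: 3.35
tool_pos: [497.4, -284.2, 29.5]
tcp_rot: [179.9, 0.0, 82.4]
ft_force: [-0.3, 0.5, 0.0]
finger_gap: 23.8
grip_force: 0.6
```

>>> apply_moves(steps=[[-0.44,0.4,8.7,0,0,0,-1],[-0.44,0.4,8.7,0,0,0,-1],[-0.44,0.4,8.7,0,0,0,-1],[-0.44,0.4,8.7,0,0,0,-1],[-0.44,0.4,8.7,0,0,0,-1],[-0.44,0.4,8.7,0,0,0,-1],[-0.44,0.4,8.7,0,0,0,-1],[-0.44,0.4,8.7,0,0,0,-1]])

```text
time: 4.15
tool_pos: [564.2, -269.4, 29.6]
tcp_rot: [180.0, 0.1, 122.4]
ft_force: [-1.1, 0.2, -0.4]
finger_gap: 24.1
grip_force: 0.6
```

```bash
python3 - <<'E'
from h import *
from bench import r
import cv2
s=r.sense(); print(s['time'],s['tool_pos'],s['tcp_rot'],s['ft_force'])
v=np.array(s['tool_pos'])[:2]-[509.7,-185.7]; print(np.hypot(*v),np.degrees(np.arctan2(v[1],v[0])))
d=r.snapshot('wrist'); cv2.imwrite('pics/w2.png',d['color']); np.savez('pics/w2.npz',pos=s['tool_pos'],rot=s['tcp_rot'],**d)
E
```

```text
4.15 [ 564.16068828 -269.39041503   29.5841404 ] [1.79974549e+02 7.62572297e-02 1.22405120e+02] [-1.06985325  0.1896587  -0.44870846]
99.85014840199426 -56.94634259270662
```

View pics/w2.png

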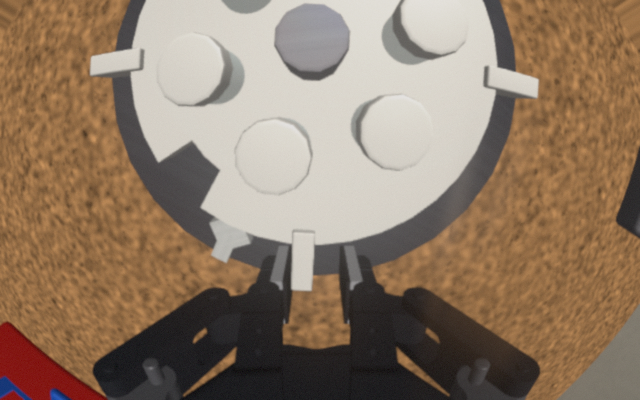

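The tab rests on the trailing finger at (302,260), the notch is near (185,180), and the arrow near (228,240) is still ahead of it. I'll compute the remaining angle.

```bash
python3 - <<'E'
from h import *
d=dict(np.load('pics/w2.npz'))
C=np.array([509.6,-185.4])
for n,p,z in(('tabs',[[302,291],[91,65],[538,86]],50),('notch mouth',[[159,161],[203,207]],46),('notch in',[[192,142],[219,173]],46),('arrow',[[222,260],[229,238]],20)):
    q=wrist(d,p,z); v=q-C; print(n,q.round(1),np.hypot(*v.T).round(1),np.degrees(np.arctan2(v[:,1],v[:,0])).round(1))
q=wrist(d,[[91,65],[538,86]],50); print('axis',q.mean(0))
E
```

```text
tabs [[ 560.6 -276.7]
 [ 417.9 -235.6]
 [ 599.9 -132.8]] [104.6 104.6 104.5] [ -60.8 -151.3   30.2]
notch mouth [[ 473.2 -258.7]
 [ 501.7 -266.4]] [81.8 81.4] [-116.4  -95.6]
notch in [[ 483.9 -242.9]
 [ 501.1 -248.5]] [63.  63.6] [-114.1  -97.6]
arrow [[ 520.9 -302.3]
 [ 518.3 -287.4]] [117.5 102.3] [-84.5 -85.1]
axis [ 508.87920056 -184.22731296]
```

>>> apply_moves(steps=[[-0.44,0.4,8.7,0,0,0,-1],[-0.44,0.4,8.7,0,0,0,-1],[-0.44,0.3,6.1,0,0,0,-0.7],[-0.44,0.2,4.3,0,0,0,-0.5],[-0.44,0.1,3.5,0,0,0,-0.4],[-0.44,0.1,2.6,0,0,0,-0.3],[-0.44,0,0,0,0,0,0],[-0.44,0,0,0,0,0,0]])

```text
time: 5.0
tool_pos: [588.3, -245.9, 28.1]
tcp_rot: [180.0, 0.0, 141.7]
ft_force: [0.0, -0.5, 0.0]
finger_gap: 23.9
grip_force: 0.0
```

```bash
python3 - <<'E'
from h import *
from bench import r
import cv2
s=r.sense(); print(s['time'],s['tool_pos'],s['tcp_rot'],s['ft_force'])
v=np.array(s['tool_pos'])[:2]-[509.6,-185.4]; print(np.hypot(*v),np.degrees(np.arctan2(v[1],v[0])))
d=r.snapshot('wrist'); cv2.imwrite('pics/w3.png',d['color']); np.savez('pics/w3.npz',pos=s['tool_pos'],rot=s['tcp_rot'],**d)
E
```

```text
5.0 [ 588.29083068 -245.91722047   28.11396866] [1.79987620e+02 8.38748440e-03 1.41668975e+02] [ 0.01663469 -0.54678441  0.03306861]
99.2702412961345 -37.562101438457276
```

View pics/w3.png

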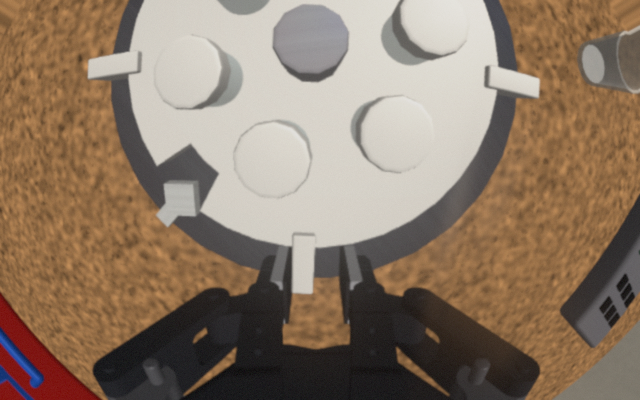

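The arrow (180,198) now sits in the notch mouth, whose corners are near (157,165) and (201,212). I'll measure this, then lift off and check with an unobstructed view.

```bash
python3 - <<'E'
from h import *
d=dict(np.load('pics/w3.npz'))
C=np.array([509.4,-185.3])
for n,p,z in(('tabs',[[303,293],[89,70],[539,88]],50),('notch mouth',[[157,165],[201,212]],46),('notch in',[[190,146],[218,175]],46),('arrow',[[163,220],[182,196]],20)):
    q=wrist(d,p,z); v=q-C; print(n,q.round(1),np.hypot(*v.T).round(1),np.degrees(np.arctan2(v[:,1],v[:,0])).round(1))
q=wrist(d,[[89,70],[539,88]],50); print('axis',q.mean(0))
E
```

```text
tabs [[ 588.  -253.4]
 [ 441.2 -263.7]
 [ 577.7 -105.9]] [104.  103.9 104.7] [ -40.9 -131.    49.3]
notch mouth [[ 500.  -266.9]
 [ 529.6 -265.1]] [82.1 82.3] [-96.5 -75.8]
notch in [[ 504.9 -248.4]
 [ 522.5 -247.1]] [63.3 63.2] [-94.1 -78. ]
arrow [[ 518.7 -301.6]
 [ 516.6 -281.5]] [116.7  96.5] [-85.4 -85.7]
axis [ 509.43281008 -184.81928201]
```

>>> apply_moves(steps=[[-0.44,0,-3,0,0,0,0],[-0.44,0,0,-10,0,0,0],[-0.44,0,0,-30,0,0,0],[-0.44,0,0,-30,0,0,0],[-0.44,0,0,-30,0,0,0],[-0.44,0,0,-20,0,0,0],[-0.44,0,0,0,0,0,0],[-0.44,0,0,0,0,0,0]])

```text
time: 5.85
tool_pos: [586.6, -248.5, 148.5]
tcp_rot: [180.0, 0.1, 141.7]
ft_force: [0.1, 0.1, 0.1]
finger_gap: 23.8
grip_force: 0.0
```

```bash
python3 - <<'E'
from h import *
from bench import r
import cv2
s=r.sense(); d=r.snapshot('wrist'); np.savez('pics/w4.npz',pos=s['tool_pos'],rot=s['tcp_rot'],**d)
cv2.imwrite('pics/w4.png',cv2.resize(d['color'][0:230,170:470],None,fx=2.6,fy=2.6,interpolation=cv2.INTER_CUBIC))
E
```

```text
(no output)
```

View pics/w4.png

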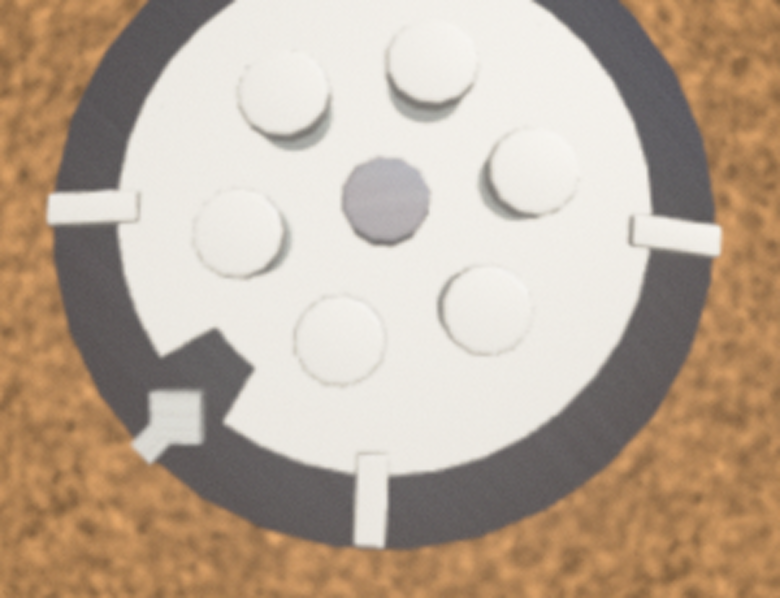

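The enlarged view shows the notch corners at (160,357) and (223,423), and the arrow running from (142,451) to (203,390). One numeric check.

```bash
python3 - <<'E'
from h import *
d=dict(np.load('pics/w4.npz'))
f=lambda c:np.array(c)/2.6+[169.7,-.3]
T=wrist(d,f([[370,547],[48,209],[720,241]]),50); C=T[1:].mean(0); print(C)
for n,q in(('tabs',T),('notch mouth',wrist(d,f([[160,357],[223,423]]),46)),('in',wrist(d,f([[215,327],[254,369]]),46)),('arrow',wrist(d,f([[142,451],[203,390]]),20))):
  for c in(C,np.array([509.4,-185.3])):
    v=q-c; print(n,np.hypot(*v.T).round(1),np.degrees(np.arctan2(v[:,1],v[:,0])).round(1))
E
```

```text
[ 508.83032008 -184.82609087]
tabs [105.2 104.6 104.6] [ -40.9 -131.1   48.9]
tabs [104.4 104.6 104.6] [ -40.9 -131.5   49.3]
notch mouth [82.8 82.9] [-96.1 -76. ]
notch mouth [82.4 82.3] [-96.5 -76.3]
in [63.  63.3] [-94.  -77.8]
in [62.6 62.7] [-94.6 -78.2]
arrow [117.   85.5] [-85.5 -85.2]
arrow [116.5  85. ] [-85.7 -85.5]
```

Notch is at −86.0° and arrow at −85.5°, so they agree within measuring error. The arm is clear.

```bash
python3 -c "
from bench import r
print(r.hand_in())"
```

```text
the job is handed in; nothing more can be done
None
```

I turned the notched carousel about 97° until its notch faced the arrow, within about 0.5° by the wrist camera; the other carousel was not touched, and the job was handed in at about 6 s with the arm clear.

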